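# Kit the colour-coded rivet die holders into the sample box

## Task

Put the three colour-coded rivet die holders (red, green and blue collars) into the yellow sample box, each standing upright on the floor of the pocket of its own colour; set them down and let go, do not drop them from a height. Leave the look-alikes, which are the black-collared and the bare-steel holder, and the two dark blue pins where they are.

Things in the scene. Friction and masses are not known exactly. Their poses are not given: they have to be found in the camera images.
- holder_red: Rivet die holder coded red, loose, about 0.12 to 0.22 kg, 66 mm tall, standing upright: steel foot 34 mm wide (0 to 10 mm up), 22 mm shank with two small lugs, a red collar 34 mm wide from 26 to 54 mm up (grip it from above, any yaw), 13 mm steel die on top. Origin: centre of the foot's underside; z up its axis.
- holder_green: Rivet die holder coded green, loose, about 0.12 to 0.22 kg, 66 mm tall, standing upright: steel foot 34 mm wide (0 to 10 mm up), 22 mm shank with two small lugs, a green collar 34 mm wide from 26 to 54 mm up (grip it from above, any yaw), 13 mm steel die on top. Origin: centre of the foot's underside; z up its axis.
- holder_blue: Rivet die holder coded blue, loose, about 0.12 to 0.22 kg, 66 mm tall, standing upright: steel foot 34 mm wide (0 to 10 mm up), 22 mm shank with two small lugs, a blue collar 34 mm wide from 26 to 54 mm up (grip it from above, any yaw), 13 mm steel die on top. Origin: centre of the foot's underside; z up its axis.
- holder_black: Look-alike die holder, loose, not for the box, 66 mm tall, standing upright: steel foot 34 mm wide (0 to 10 mm up), 22 mm shank with two small lugs, a black collar 34 mm wide from 26 to 54 mm up (grip it from above, any yaw), 13 mm steel die on top. Origin: centre of the foot's underside; z up its axis.
- holder_bare: Look-alike die holder, loose, not for the box, 66 mm tall, standing upright: steel foot 34 mm wide (0 to 10 mm up), 22 mm shank with two small lugs, a bare steel collar 34 mm wide from 26 to 54 mm up (grip it from above, any yaw), 13 mm steel die on top. Origin: centre of the foot's underside; z up its axis.
- pin_long: The longer of two dark blue anodised quick-release pins, loose, lying flat: T shape, shank 72 mm long and 10 mm thick with a silver tip at +x, and a 36 mm crossbar of the same thickness across the -x end. Origin: on the counter under the middle of the shank; x along the shank.
- pin_short: The shorter of two dark blue anodised quick-release pins, loose, lying flat: T shape, shank 42 mm long and 10 mm thick with a silver tip at +x, and a 36 mm crossbar of the same thickness across the -x end. Origin: on the counter under the middle of the shank; x along the shank.
- pocket_red: Fixed red square tray, a pocket of the open yellow box (250 x 96 mm, rim 26 mm high, left or right on the counter; a grey fixture 76 mm high is on the other). Outside 62 mm, inside 54 mm. Origin: centre of its underside, 5 mm above the counter; inner floor 4 mm and rim 22 mm above the origin. The 3 pockets stand 78 mm apart in a row along x, in varying order.
- pocket_green: Fixed green square tray, a pocket of the open yellow box (250 x 96 mm, rim 26 mm high, left or right on the counter; a grey fixture 76 mm high is on the other). Outside 62 mm, inside 54 mm. Origin: centre of its underside, 5 mm above the counter; inner floor 4 mm and rim 22 mm above the origin. The 3 pockets stand 78 mm apart in a row along x, in varying order.
- pocket_blue: Fixed blue square tray, a pocket of the open yellow box (250 x 96 mm, rim 26 mm high, left or right on the counter; a grey fixture 76 mm high is on the other). Outside 62 mm, inside 54 mm. Origin: centre of its underside, 5 mm above the counter; inner floor 4 mm and rim 22 mm above the origin. The 3 pockets stand 78 mm apart in a row along x, in varying order.

How it is judged (in metres and radians):
At the end, for the whole second after the job is handed in: The red, green and blue holders stand upright (within 10 deg) on the floor of the pocket of their own colour, axis within 16 mm of its centre, released and at rest; the black and bare holders still stand, and they and both pins are within 25 mm of where they began (horizontal distance between holder_red and pocket_red below 0.016 m and z of holder_red in the frame of pocket_red below 0.01 m and angle between each of holder_red, holder_green, holder_blue, holder_black, holder_bare's own z axis and vertical below 0.17 rad and linear speed of each of holder_red, holder_green, holder_blue below 0.02 m/s and angular speed of each of holder_red, holder_green, holder_blue below 0.3 rad/s and horizontal distance between holder_green and pocket_green below 0.016 m and z of holder_green in the frame of pocket_green below 0.01 m and horizontal distance between holder_blue and pocket_blue below 0.016 m and z of holder_blue in the frame of pocket_blue below 0.01 m and distance of each of holder_black, holder_bare, pin_long, pin_short from where it was at the start of the episode below 0.025 m); the robot touches nothing.
It fails at once if the black or the bare-steel holder is moved by more than 25 mm or knocked over (distance of any of holder_black, holder_bare from where it was at the start of the episode above 0.025 m or angle between any of holder_black, holder_bare's own z axis and vertical above 0.6 rad).
It fails at once if one of the pins is moved by more than 25 mm (distance of any of pin_long, pin_short from where it was at the start of the episode above 0.025 m).
It fails at once if a colour-coded holder is dropped: it falls free with its foot more than 45 mm above the counter ((height (world z) of holder_red above 0.045 m and contact force between holder_red and anything else below 0.001 N) or (height (world z) of holder_green above 0.045 m and contact force between holder_green and anything else below 0.001 N) or (height (world z) of holder_blue above 0.045 m and contact force between holder_blue and anything else below 0.001 N)).
It also fails if it takes over 80 s, if anything falls off the work surface, if the arm or the gripper's body presses on something with over 40 N, if the wrist force passes 120 N, or if a joint passes its speed limit or range.

## Robot

A 7-joint arm with a two-finger parallel gripper is mounted at the origin on the work surface. World frame = base frame: x ahead of the robot, y to its left, z up, the work surface at z = 0. Lengths are in m, angles in degrees, forces in N, time in s.
With the tool pointing down it reaches from about 0.425 to 1.025 m from the base axis. Payload 9.4 kg.
Tool frame: the origin (TCP) lies at the very end of the fingers, on their centre line; the grasp point (between the pads) lies 19 mm behind it; z points along the fingers, y is the line along which they close (so a half turn about z gives the same grasp; the last joint's range is limited). The gripper opens to 85 mm and grips with 20 to 120 N. Pads are 22 mm wide; open, the fingers measure 114 mm over their backs; the gripper's body (76 mm by 85 mm) begins 54 mm behind the grasp point. The pads swing forward as they close: fully open they stand 13 mm farther back than shut.
Start: joints at [-68.279, 34.337, -0.143, 91.639, 0.103, 54.024, -4.572], TCP at [0.319, 0.651, 0.231] pointing down, gripper open.
Joint ranges: [-147.43, 147.43], [-19.82, 112.94], [-74.19, 73.91], [6.32, 146.72], [-59.91, 239.91], [6.04, 106.73], [-150.56, 150.56]. Speed limits (degrees/s): [127.2, 127.2, 172.46, 172.46, 180, 180, 180].

## Interface

Orientations are given as [roll, pitch, yaw] about the fixed x, y, z axes, in that order (R = Rz(yaw) Ry(pitch) Rx(roll)).
In Python, from plant import arm gives the robot as it stands.
- The arm moves only by the tool move_arm, never from a script. Its argument "targets" is a list of rows, each a list of 5 numbers: the shift along the tool's x, y, z as a fraction of full scale, then the turn about the tool's z as a fraction of full scale, then the opening, from 0 (shut) to 1 (fully open). In form: [[tx, ty, tz, turn, grip], ...]. A call has 1 to 8 rows; each row shifts and turns the commanded pose from where the row before left it, along the tool's axes as they then stand; what a row does not reach is not made up. Full scale, the value 1, is 0.2 m for a shift and pi/2 rad for a turn. A row lasts 1/8 s, in which the tool goes at most 62.5 mm and 10.7 degrees, less where a joint would pass 70% of its speed; a pose out of reach is approached as far as the arm can. A call with a number of a shift or a turn outside -1 to 1 is refused whole. A call with a gripper value outside its range is refused whole. The fingers move at their own pace and stop on an object; "grip_force" is the grip in N (left out, the last holds). Time passes only in rows, so rows that do not move let the fingers close. It gives the time, the measured TCP pose, the force, the opening and the grip force at its end, in the units of the state.
- arm.state(): the state, without advancing time (a new reading comes with each control period).
- arm.camera(name): name is "scene" or "top" or "wrist"; returns the picture (480x640x3 uint8, red, green, blue); there is no depth.
- arm.calibration(name): a dict with "fx", "fy", "cx", "cy" (pixels), "world_from_camera" (4x4, takes a point from camera to world coordinates); the wrist camera has in their place "T_tool_cam" (4x4, takes a point from camera to tool coordinates, whose origin is the TCP and whose axes are the flange's). Camera axes: x right, y up, looking along -z (the intrinsics and any distortion apply to the point x, -y, -z); pixel columns grow to the right and rows downward; lengths in m; the calibration is good to about 2 mm. A picture is of the moment at which its call begins: read the wrist's pose just before it. calibration takes no time and is no camera call.
- arm.job_done(): hands the job in; it is judged then, once.
The state is a dict: "time_s": time; "q": joint angles; "joint_vel": joint speeds; "joint_torque": joint torques, N m; "ee_pos": TCP position; "orientation": TCP orientation; "force": force on the tool from outside, world axes, zero at the start; "wrist_torque": the same for the moment, N m; "gripper_width": opening from 0.0 (shut) to 1.0 (fully open); "grasp_force": force on a finger pad.
Only numpy, scipy, OpenCV 4.12 (cv2) and the standard library are available. Lean on these libraries where they do the work, as an engineer would, in place of code of your own. Each camera call takes 0.05 s, during which the arm holds its last target. There are 200 camera calls.

## Working session

There is one attempt and no reset: what is moved stays moved. The work goes in short steps, Python scripts to look and compute and a tool call to move; the robot and the scene stay as the last step left them, time stands still between calls to the robot, and variables do not carry over. Pictures are saved under pics/ and viewed, at most 14 in all, crops included, and the job is handed in when it is done.

Besides the shell and the picture viewer there is one more tool, called after "Call:" by a JSON object that holds its "api" and its "payload". move_arm: Moves the arm, as the interface text tells. Shift numbers are shares of 0.2 m and turn numbers shares of pi/2 rad, none past 1 either way. Its arguments: {"type":"object","properties":{"targets":{"type":"array","items":{"type":"array","items":{"type":"number","minimum":-1,"maximum":1}}},"grip_force":{"type":"number"}},"required":["targets"]}

```bash
mkdir -p pics; ls
python3 - <<'E'
from plant import arm
import cv2, numpy as np
np.set_printoptions(precision=4,suppress=True)
s=arm.state();print({k:np.round(v,3) for k,v in s.items()})
for n in("top","scene","wrist"):
    im=arm.camera(n);cv2.imwrite(f"pics/{n}0.png",im[:,:,::-1]);c=arm.calibration(n);print(n,c)
E
```

```text
pics
{'time_s': np.float64(0.0), 'q': array([-68.28 ,  34.385,  -0.144,  91.68 ,   0.102,  54.024,  -4.573]), 'joint_vel': array([ 0.094, -0.105, -0.07 ,  0.1  , -0.13 ,  0.014,  0.122]), 'joint_torque': array([  0.001, -77.647,   1.565, -25.799,   0.012,   0.01 ,   0.   ]), 'ee_pos': array([0.319, 0.651, 0.23 ]), 'orientation': array([-179.911,    0.008,  153.887]), 'force': array([-1.061,  0.067, -0.699]), 'wrist_torque': array([-0.001,  0.008,  0.015]), 'grasp_force': np.float64(0.0), 'gripper_width': np.float64(0.997)}
top {'fx': 593.2875251160356, 'fy': 593.2875251160356, 'cx': 319.9633719111247, 'cy': 241.80036883892575, 'world_from_camera': array([[-0.0036,  0.9928, -0.1201,  0.3648],
       [-1.    , -0.0035,  0.0011, -0.0001],
       [ 0.0007,  0.1201,  0.9928,  1.2123],
       [ 0.    ,  0.    ,  0.    ,  1.    ]])}
scene {'fx': 456.6928711447934, 'fy': 456.6928711447934, 'cx': 323.29290222110734, 'cy': 238.77150400871054, 'world_from_camera': array([[-0.4229, -0.6109,  0.6693,  1.0304],
       [ 0.9062, -0.2817,  0.3154,  0.2373],
       [-0.0042,  0.7399,  0.6727,  0.5857],
       [ 0.    ,  0.    ,  0.    ,  1.    ]])}
wrist {'fx': 331.68988822214527, 'fy': 331.68988822214527, 'cx': 319.03516962333396, 'cy': 242.56376288451952, 'T_tool_cam': array([[-0.0011,  0.9504,  0.311 ,  0.0804],
       [ 1.    ,  0.0008,  0.001 ,  0.0003],
       [ 0.0007,  0.311 , -0.9504, -0.1433],
       [ 0.    ,  0.    ,  0.    ,  1.    ]])}
```

View pics/top0.png

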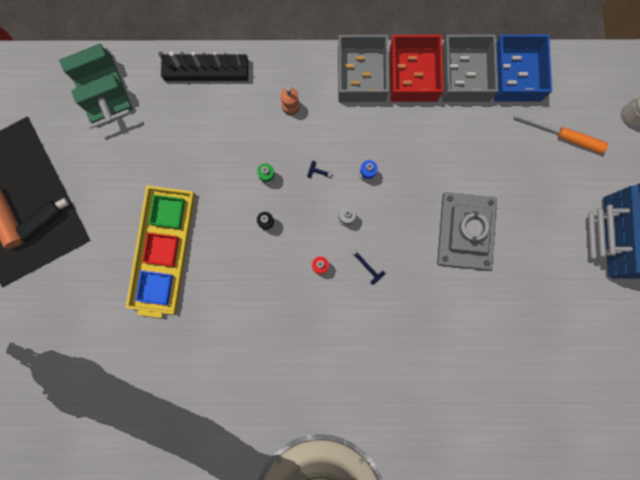

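View pics/scene0.png

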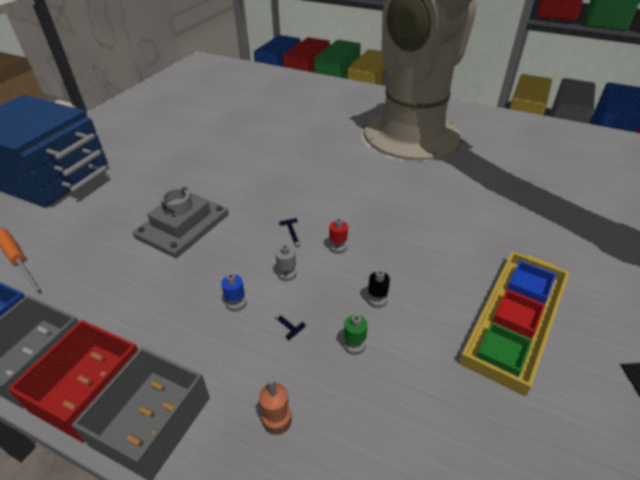

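Top view: green (265,172), black (265,220), red (320,265), blue (369,169), bare (348,216), pins at (320,170) and (370,267). The box is on the left with pockets green (167,212), red (160,250), blue (155,288). The scene view agrees. Next I triangulate the colour blobs.

```bash
cat > h.py <<'E'
import cv2, numpy as np
from scipy.spatial.transform import Rotation as R
from plant import arm
np.set_printoptions(precision=4,suppress=True)
def mask(im,c):
    h=cv2.cvtColor(im,cv2.COLOR_RGB2HSV); H,S,V=[h[...,i].astype(int) for i in range(3)]
    hue={'red':(H<8)|(H>172),'green':(H>50)&(H<75),'blue':(H>108)&(H<125),'yellow':(H>20)&(H<32)}[c]
    return (hue&(S>140)&(V>60)).astype(np.uint8)
def blobs(im,c,amin=40):
    n,l,st,ce=cv2.connectedComponentsWithStats(mask(im,c),connectivity=4)
    return [(st[i,4],ce[i],st[i],l==i) for i in range(1,n) if st[i,4]>=amin]
def cam(n,state=None):
    c=arm.calibration(n)
    if n=='wrist':
        T=np.eye(4);T[:3,:3]=R.from_euler('xyz',state['orientation'],degrees=True).as_matrix();T[:3,3]=state['ee_pos'];T=T@c['T_tool_cam']
    else: T=c['world_from_camera']
    return c,T
def ray(ct,p):
    c,T=ct; d=T[:3,:3]@np.array([(p[0]-c['cx'])/c['fx'],-(p[1]-c['cy'])/c['fy'],-1]); return T[:3,3],d/np.linalg.norm(d)
def plane(ct,p,z): o,d=ray(ct,p); return o+d*(z-o[2])/d[2]
def tri(r1,r2):
    (a,u),(b,v)=r1,r2; t=np.linalg.lstsq(np.c_[u,-v],b-a,rcond=None)[0]; p,q=a+u*t[0],b+v*t[1]; return (p+q)/2,np.linalg.norm(p-q)
def project(ct,X):
    c,T=ct; p=np.linalg.inv(T)@np.r_[X,1]; return np.array([c['cx']-c['fx']*p[0]/p[2],c['cy']+c['fy']*p[1]/p[2]])
E
python3 - <<'E'
from h import *
ims={n:cv2.imread(f'pics/{n}0.png')[:,:,::-1].copy() for n in('top','scene')}
ct={n:cam(n) for n in ims}
for c in('red','green','blue'):
    B={n:[b for b in blobs(ims[n],c)] for n in ims}
    for b in B['top']:
        X0=plane(ct['top'],b[1],.03)
        if not(.3<X0[0]<.75 and -.15<X0[1]<.45): continue
        for s in B['scene']:
            X,g=tri(ray(ct['top'],b[1]),ray(ct['scene'],s[1]))
            if g<.012: print(c,'areas',b[0],s[0],'top px',b[1],'X',X,'gap',round(g,4),'box',b[2][2:4])
for n,p in dict(black=(265,219),bare=(348,215)).items(): print(n,plane(ct['top'],p,.05))
for n,p in dict(shortT=(311,169),shorttip=(332,175),longT=(377,276),longtip=(356,252)).items(): print(n,plane(ct['top'],p,.005))
m=[b for b in blobs(ims['top'],'yellow',100)]
for b in m: print(b[0],b[1],[plane(ct['top'],p,.026)[:2] for p in cv2.boxPoints(cv2.minAreaRect(np.argwhere(b[3])[:,::-1].astype(np.float32)))])
E
```

```text
red areas 957 1499 top px [159.9498 249.1473] X [0.4953 0.3216 0.0194] gap 0.0009 box [35 33]
red areas 175 294 top px [319.96 265.12] X [ 0.4603 -0.0016  0.0385] gap 0.0007 box [17 17]
green areas 137 314 top px [265.9416 173.3066] X [0.6468 0.1079 0.0369] gap 0.0011 box [16 17]
green areas 932 1339 top px [166.2361 211.4099] X [0.5724 0.3102 0.021 ] gap 0.0018 box [35 33]
blue areas 179 376 top px [368.2458 169.581 ] X [ 0.6539 -0.0999  0.0377] gap 0.0004 box [16 17]
blue areas 953 1194 top px [153.6632 287.5677] X [0.4177 0.3319 0.0207] gap 0.0004 box [36 34]
black [0.5513 0.1073 0.05  ]
bare [ 0.5587 -0.0573  0.05  ]
shortT [0.6635 0.0166 0.005 ]
shorttip [ 0.6506 -0.027   0.005 ]
longT [ 0.4403 -0.1174  0.005 ]
longtip [ 0.4895 -0.0752  0.005 ]
2837 [160.3849 251.9979] [array([0.3691, 0.3863]), array([0.6278, 0.3539]), array([0.6112, 0.2536]), array([0.3533, 0.2885])]
```

View pics/wrist0.png

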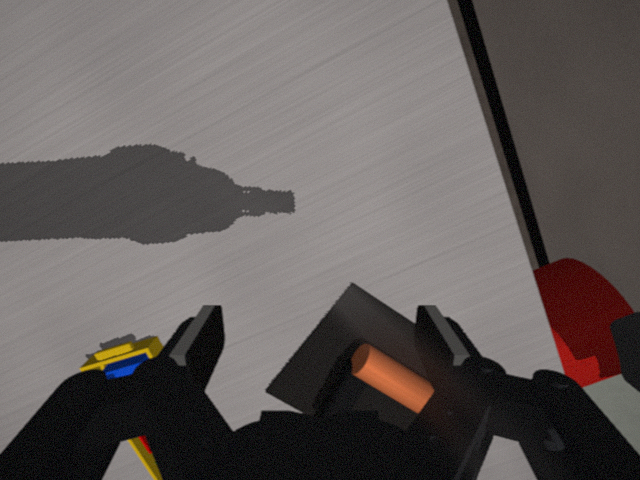

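The measured heights (about 38 mm for the collars, 20 mm for the pockets) and the 78 mm spacing match the text. I'll write a row planner and go above red.

```bash
cat >> h.py <<'E'
def plan(tgt,yaw=90.,n=None,step=.055,grip=1.0,start=None):
    "rows from the present (or given) position to tgt, straight, as the move call takes them"
    s=arm.state(); p=np.array(s['ee_pos'] if start is None else start[:3]); y=s['orientation'][2] if start is None else start[3]
    d=np.array(tgt)-p; dy=(yaw-y+180)%360-180
    n=n or int(max(np.ceil(np.linalg.norm(d)/step),np.ceil(abs(dy)/10.5)))
    rows=[]
    for i in range(n):
        M=R.from_euler('xyz',[180,0,y+dy*i/n],degrees=True).as_matrix()
        rows.append([round(v,3) for v in [*(M.T@(d/n)/.2),-dy/n/90]]+[grip])
    print(n,'rows',rows)
E
python3 -c "
from h import *
plan([.460,-.002,.19])"
```

```text
13 rows [[np.float64(-0.159), np.float64(-0.202), np.float64(0.016), np.float64(0.055), 1.0], [np.float64(-0.176), np.float64(-0.187), np.float64(0.016), np.float64(0.055), 1.0], [np.float64(-0.191), np.float64(-0.171), np.float64(0.016), np.float64(0.055), 1.0], [np.float64(-0.205), np.float64(-0.154), np.float64(0.016), np.float64(0.055), 1.0], [np.float64(-0.218), np.float64(-0.136), np.float64(0.016), np.float64(0.055), 1.0], [np.float64(-0.229), np.float64(-0.117), np.float64(0.016), np.float64(0.055), 1.0], [np.float64(-0.238), np.float64(-0.097), np.float64(0.016), np.float64(0.055), 1.0], [np.float64(-0.245), np.float64(-0.076), np.float64(0.016), np.float64(0.055), 1.0], [np.float64(-0.251), np.float64(-0.055), np.float64(0.016), np.float64(0.055), 1.0], [np.float64(-0.255), np.float64(-0.033), np.float64(0.016), np.float64(0.055), 1.0], [np.float64(-0.257), np.float64(-0.011), np.float64(0.016), np.float64(0.055), 1.0], [np.float64(-0.257), np.float64(0.011), np.float64(0.016), np.float64(0.055), 1.0], [np.float64(-0.255), np.float64(0.033), np.float64(0.016), np.float64(0.055), 1.0]]
```

Call:
{"api": "move_arm", "payload": {"targets": [[-0.16,-0.2,0.016,0.055,1],[-0.176,-0.187,0.016,0.055,1],[-0.19,-0.17,0.016,0.055,1],[-0.205,-0.154,0.016,0.055,1],[-0.218,-0.136,0.016,0.055,1],[-0.23,-0.117,0.016,0.055,1],[-0.238,-0.097,0.016,0.055,1],[-0.245,-0.076,0.016,0.055,1]], "grip_force": 60}}

```text
time_s: 1.15
ee_pos: [0.4058, 0.2481, 0.2057]
orientation: [180.0, -0.0, 114.1]
force: [0.8, 0.5, -0.3]
gripper_width: 1.001
grasp_force: 0.0
```

Call:
{"api": "move_arm", "payload": {"targets": [[-0.25,-0.055,0.016,0.055,1],[-0.255,-0.033,0.016,0.055,1],[-0.257,-0.01,0.016,0.055,1],[-0.257,0.01,0.016,0.055,1],[-0.255,0.033,0.016,0.055,1],[0,0,0,0,1],[0,0,0,0,1]]}}

```text
time_s: 2.02
ee_pos: [0.4585, -0.0015, 0.1896]
orientation: [-180.0, -0.0, 89.5]
force: [1.3, 0.7, 0.8]
gripper_width: 0.999
grasp_force: 0.0
```

Run:
```python
from h import *
s=arm.state(); im=arm.camera('wrist'); cv2.imwrite('pics/w1.png',im[:,:,::-1]); print(s['time_s'],s['ee_pos'],s['orientation'],s['force'])
ct=cam('wrist',s)
for c in('red','green','blue'):
    for b in blobs(im,c): print(c,b[0],b[1],b[2][:4],plane(ct,b[1],.045))
```

```text
2.025 [ 0.4585 -0.0015  0.1896] [-179.98     -0.0132   89.5464] [1.3309 0.6541 0.7925]
red 1017 [321.414 225.295] [303 206  38  42] [0.46   0.0008 0.045 ]
red 91 [633.3736 342.6703] [623 339  17  11] [ 0.7752 -0.125   0.045 ]
green 1015 [559.8956  90.7596] [542  69  44  46] [0.6501 0.1097 0.045 ]
blue 1137 [513.8962 317.277 ] [492 299  49  42] [ 0.6491 -0.0947  0.045 ]
```

View pics/w1.png

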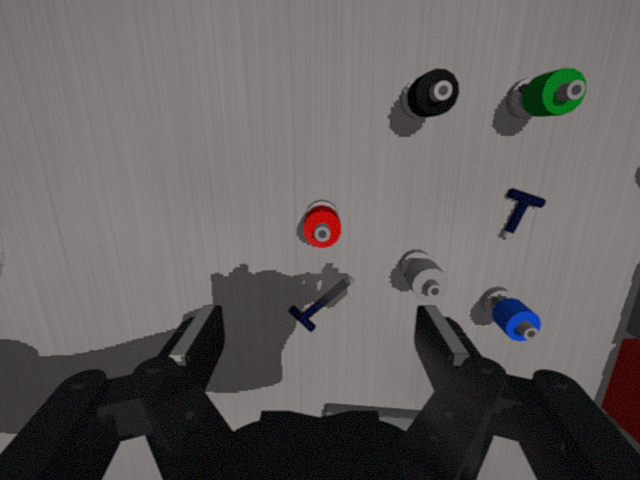

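The wrist view shows red at (321,225), at (0.460, 0.000), which agrees with the earlier fix; there is nothing near its fingers. Descend and grip.

Call:
{"api": "move_arm", "payload": {"targets": [[0.003,0.006,0.2,0,1],[0,0,0.25,0,1],[0,0,0.25,0,1],[0,0,0.138,0,1],[0,0,0,0,1],[0,0,0,0,0.2],[0,0,0,0,0.2],[0,0,0,0,0.2]]}}

```text
time_s: 3.08
ee_pos: [0.4605, -0.0009, 0.0232]
orientation: [179.9, -0.0, 89.6]
force: [-2.2, 0.0, 40.1]
gripper_width: 0.383
grasp_force: 58.4
```

Call:
{"api": "move_arm", "payload": {"targets": [[0,0,0,0,0.2],[0,0,0,0,0.2],[0,0,0,0,0.2],[0,0,0,0,0.2]]}}

```text
time_s: 3.58
ee_pos: [0.4605, -0.0009, 0.0234]
orientation: [179.9, -0.0, 89.6]
force: [-0.9, 1.7, 11.8]
gripper_width: 0.38
grasp_force: 58.3
```

Call:
{"api": "move_arm", "payload": {"targets": [[0,0,-0.1,0,0.2],[0,0,-0.25,0,0.2],[0,0,-0.25,0,0.2],[0.25,0.04,0,0,0.2],[0.25,0.04,0,0,0.2],[0.25,0.04,0,0,0.2],[0.25,0.04,0,0,0.2],[0,0,0,0,0.2]]}}

```text
time_s: 4.58
ee_pos: [0.4936, 0.2034, 0.1423]
orientation: [179.9, -0.1, 89.9]
force: [-0.2, -0.7, -1.3]
gripper_width: 0.381
grasp_force: 60.0
```

Run:
```python
from h import *
s=arm.state(); im=arm.camera('wrist'); cv2.imwrite('pics/w2.png',im[:,:,::-1]); print(s['time_s'],s['ee_pos'],s['orientation'],s['force'],s['grasp_force'])
ct=cam('wrist',s); tp=cam('top'); top=arm.camera('top')
P={'red':(160,249),'green':(166,211),'blue':(154,287)}
for c in P:
    t=min(blobs(top,c),key=lambda b:np.hypot(*(b[1]-P[c])))
    for b in blobs(im,c,300):
        print(c,b[0],b[1],b[2][:4],plane(ct,b[1],.02),'tri',tri(ray(tp,t[1]),ray(ct,b[1])))
```

```text
4.575 [0.4936 0.2034 0.1423] [179.9327  -0.1135  89.9178] [-0.197  -0.7088 -1.3363] 60.020831823349
red 8238 [321.202   75.7683] [275  23  97 107] [0.495  0.3239 0.02  ] tri (array([0.4986, 0.1744, 0.9224]), np.float64(0.031193754653979906))
red 5160 [318.789  323.7986] [278 280  83  98] [0.4927 0.1186 0.02  ] tri (array([0.5862, 0.3942, 0.5511]), np.float64(0.2065980245083549))
green 6762 [424.6921  93.972 ] [379  40 103 103] [0.5711 0.3116 0.02  ] tri (array([ 0.7291,  0.2538, -0.4231]), np.float64(0.2168036042126687))
green 992 [501.631  347.8558] [485 323  40  51] [0.6646 0.0922 0.02  ] tri (array([0.6478, 0.1077, 0.0423]), np.float64(0.0047500657140503045))
blue 9030 [212.6334  59.9708] [167   4  95 112] [0.4174 0.3343 0.02  ] tri (array([0.5026, 0.0795, 0.6884]), np.float64(0.3295750901021606))
```

View pics/w2.png

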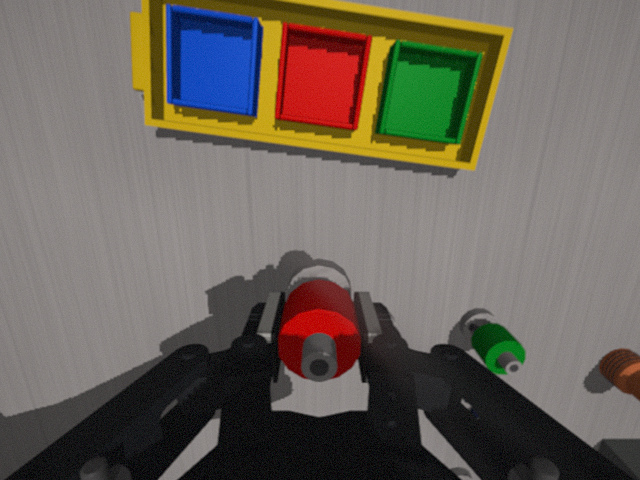

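The wrist view shows the box pockets blue (213,60), red (321,76), green (425,94), matching triangulation within 2–3 mm. The held red holder is centred and upright. I'll go over its pocket and lower it.

Call:
{"api": "move_arm", "payload": {"targets": [[0.25,0.007,0,0,0.2],[0.25,0,0,0,0.2],[0.09,0,0,0,0.2],[0,0,0.2,0,0.2],[0,0,0.2,0,0.2],[0,0,0.1,0,0.2],[0,0,0.03,0,0.2],[0,0,0,0,0.2]]}}

```text
time_s: 5.68
ee_pos: [0.4963, 0.3154, 0.0365]
orientation: [180.0, 0.0, 89.4]
force: [-1.0, 1.0, -1.6]
gripper_width: 0.379
grasp_force: 60.0
```

Call:
{"api": "move_arm", "payload": {"targets": [[0.032,-0.005,0,0,0.2],[0,0,0.01,0,0.2],[0,0,0.01,0,0.2],[0,0,0,0,0.2]]}}

```text
time_s: 6.18
ee_pos: [0.495, 0.3234, 0.0325]
orientation: [180.0, -0.0, 89.6]
force: [-0.4, 1.1, 3.8]
gripper_width: 0.383
grasp_force: 60.4
```

Call:
{"api": "move_arm", "payload": {"targets": [[0,0,0,0,0.6],[0,0,0,0,0.6],[0,0,0,0,0.6],[0,0,-0.1,0,0.6],[0,0,-0.25,0,0.6],[0,0,-0.25,0,0.6],[0,0,-0.15,0,0.6],[0,0,0,0,1]]}}

```text
time_s: 7.18
ee_pos: [0.4959, 0.3236, 0.1844]
orientation: [179.8, -0.2, 89.5]
force: [-0.1, -0.2, 0.1]
gripper_width: 0.794
grasp_force: 0.0
```

```bash
python3 -c "
from h import *
s=arm.state();ct=cam('wrist',s);im=arm.camera('wrist');cv2.imwrite('pics/w3.png',im[:,:,::-1]);print(s['ee_pos'],[(b[0],b[1]) for b in blobs(im,'red',200)])
plan([.649,.1085,.15],step=.05)"
```

```text
[0.4959 0.3236 0.1844] [(np.int32(3730), array([317.8177, 222.7606]))]
6 rows [[np.float64(-0.178), np.float64(0.13), np.float64(0.027), np.float64(-0.001), 1.0], [np.float64(-0.178), np.float64(0.129), np.float64(0.027), np.float64(-0.001), 1.0], [np.float64(-0.178), np.float64(0.129), np.float64(0.027), np.float64(-0.001), 1.0], [np.float64(-0.178), np.float64(0.129), np.float64(0.027), np.float64(-0.001), 1.0], [np.float64(-0.179), np.float64(0.129), np.float64(0.027), np.float64(-0.001), 1.0], [np.float64(-0.179), np.float64(0.129), np.float64(0.027), np.float64(-0.001), 1.0]]
```

View pics/w3.png

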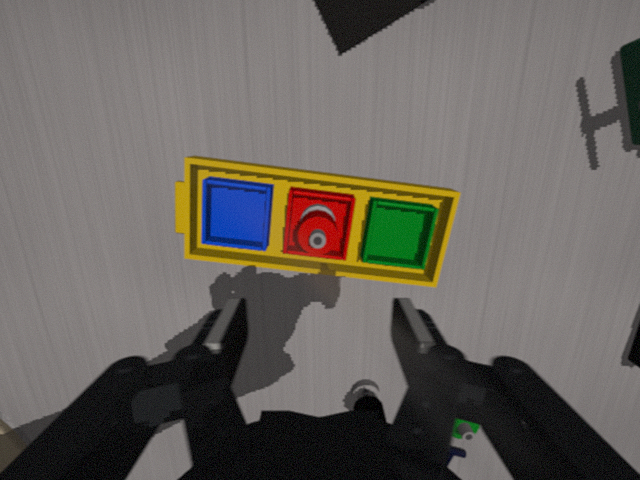

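Red stands in its pocket (318,223). On to green.

Call:
{"api": "move_arm", "payload": {"targets": [[-0.178,0.13,0.02,0,0.8],[-0.178,0.13,0.02,0,0.8],[-0.178,0.13,0.02,0,0.8],[-0.178,0.13,0.02,0,0.8],[-0.178,0.13,0.02,0,0.8],[-0.178,0.125,0.02,0,0.8],[0,0,0,0,0.8],[0,0,0,0,0.8]]}}

```text
time_s: 8.22
ee_pos: [0.6472, 0.1083, 0.1566]
orientation: [-179.9, 0.0, 89.5]
force: [0.0, 0.5, -0.8]
gripper_width: 0.802
grasp_force: 0.0
```

```bash
python3 -c "
from h import *
s=arm.state();ct=cam('wrist',s);im=arm.camera('wrist');cv2.imwrite('pics/w4.png',im[:,:,::-1]);print(s['time_s'],s['ee_pos'],s['orientation'],[(c,b[0],b[1],plane(ct,b[1],.045)) for c in('green','blue') for b in blobs(im,c,200)])
plan([.649,.1085,.0234],step=.05)"
```

```text
8.225 [0.6472 0.1083 0.1566] [-179.8568    0.0046   89.5231] [('green', np.int32(1117), array([320.41  , 236.6106]), array([0.6475, 0.1101, 0.045 ]))]
3 rows [[np.float64(-0.001), np.float64(0.003), np.float64(0.223), np.float64(-0.002), 1.0], [np.float64(-0.001), np.float64(0.003), np.float64(0.223), np.float64(-0.002), 1.0], [np.float64(-0.001), np.float64(0.003), np.float64(0.223), np.float64(-0.002), 1.0]]
```

Call:
{"api": "move_arm", "payload": {"targets": [[0.004,0.002,0.2,0,0.8],[0,0,0.25,0,0.8],[0,0,0.17,0,0.8],[0,0,0.045,0,0.8],[0,0,0,0,0.8],[0,0,0,0,0.2],[0,0,0,0,0.2],[0,0,0,0,0.2]]}}

```text
time_s: 9.28
ee_pos: [0.6493, 0.1092, 0.0268]
orientation: [179.9, -0.0, 89.5]
force: [-1.2, 0.2, 7.3]
gripper_width: 0.379
grasp_force: 59.0
```

Call:
{"api": "move_arm", "payload": {"targets": [[0,0,0,0,0.2],[0,0,0,0,0.2],[0,0,0,0,0.2]]}}

```text
time_s: 9.65
ee_pos: [0.6493, 0.1092, 0.0268]
orientation: [179.9, -0.1, 89.5]
force: [-1.2, 0.5, 7.2]
gripper_width: 0.377
grasp_force: 59.0
```

Call:
{"api": "move_arm", "payload": {"targets": [[0,0,-0.1,0,0.2],[0,0,-0.25,0,0.2],[0,0,-0.2,0,0.2],[0.2,-0.078,0,0,0.2],[0.2,-0.078,0,0,0.2],[0.2,-0.078,0,0,0.2],[0.2,-0.078,0,0,0.2],[0.2,-0.078,0,0,0.2]]}}

```text
time_s: 10.65
ee_pos: [0.5717, 0.3109, 0.1367]
orientation: [179.9, -0.1, 89.5]
force: [-0.5, 0.3, -0.7]
gripper_width: 0.379
grasp_force: 59.9
```

Call:
{"api": "move_arm", "payload": {"targets": [[0,0,0,0,0.2],[0,0,0,0,0.2]]}}

```text
time_s: 10.9
ee_pos: [0.5724, 0.3092, 0.1362]
orientation: [179.9, -0.0, 89.5]
force: [0.3, 0.4, -1.1]
gripper_width: 0.377
grasp_force: 59.9
```

Green is above its pocket. I lower it by 0.100 m (0.50).

Call:
{"api": "move_arm", "payload": {"targets": [[0.008,-0.006,0.15,0,0.2],[0,0,0.2,0,0.2],[0,0,0.1,0,0.2],[0,0,0.035,0,0.2],[0,0,0.01,0,0.2],[0,0,0.005,0,0.2],[0,0,0,0,0.2]]}}

```text
time_s: 11.78
ee_pos: [0.5713, 0.3114, 0.0359]
orientation: [179.9, -0.0, 89.5]
force: [0.2, 0.2, -2.2]
gripper_width: 0.378
grasp_force: 59.9
```

Call:
{"api": "move_arm", "payload": {"targets": [[0,0,0.005,0,0.2],[0,0,0.003,0,0.2],[0,0,0,0,0.2]]}}

```text
time_s: 12.15
ee_pos: [0.5714, 0.3115, 0.0357]
orientation: [179.9, -0.1, 89.5]
force: [-5.4, -1.8, 15.5]
gripper_width: 0.378
grasp_force: 61.6
```

Call:
{"api": "move_arm", "payload": {"targets": [[0,0,0,0,0.6],[0,0,0,0,0.6],[0,0,0,0,0.6],[0,0,-0.1,0,0.6],[0,0,-0.25,0,0.6],[0,0,-0.25,0,0.6],[0,0,0,0,0.6]]}}

```text
time_s: 13.02
ee_pos: [0.5733, 0.3119, 0.1587]
orientation: [179.6, -0.2, 89.5]
force: [-0.1, -0.5, -0.6]
gripper_width: 0.599
grasp_force: 0.0
```

```bash
python3 -c "
from h import *
s=arm.state();im=arm.camera('wrist');cv2.imwrite('pics/w5.png',im[:,:,::-1])
plan([.652,-.0985,.16],step=.055)"
```

```text
8 rows [[np.float64(-0.256), np.float64(0.052), np.float64(-0.002), np.float64(-0.001), 1.0], [np.float64(-0.256), np.float64(0.052), np.float64(-0.002), np.float64(-0.001), 1.0], [np.float64(-0.256), np.float64(0.052), np.float64(-0.002), np.float64(-0.001), 1.0], [np.float64(-0.256), np.float64(0.051), np.float64(-0.002), np.float64(-0.001), 1.0], [np.float64(-0.256), np.float64(0.051), np.float64(-0.002), np.float64(-0.001), 1.0], [np.float64(-0.256), np.float64(0.051), np.float64(-0.002), np.float64(-0.001), 1.0], [np.float64(-0.256), np.float64(0.051), np.float64(-0.002), np.float64(-0.001), 1.0], [np.float64(-0.256), np.float64(0.05), np.float64(-0.002), np.float64(-0.001), 1.0]]
```

View pics/w5.png

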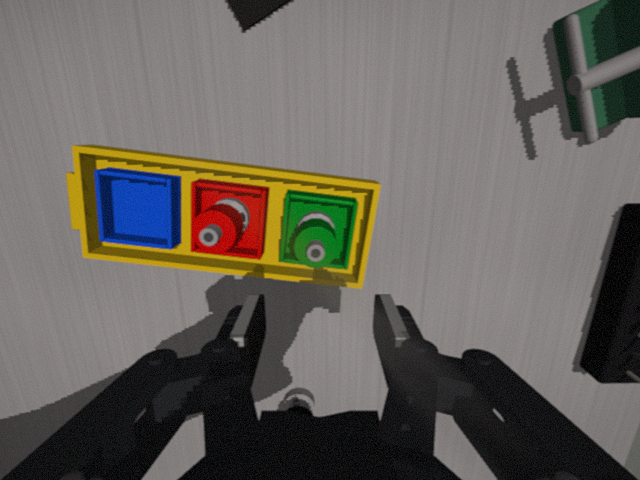

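Green (316,240) and red (220,220) stand in their pockets. On to blue.

Call:
{"api": "move_arm", "payload": {"targets": [[-0.256,0.05,0,0,0.8],[-0.256,0.05,0,0,0.8],[-0.256,0.05,0,0,0.8],[-0.256,0.05,0,0,0.8],[-0.256,0.05,0,0,0.8],[-0.256,0.05,0,0,0.8],[-0.256,0.05,0,0,0.8],[-0.256,0.05,0,0,0.8]]}}

```text
time_s: 14.08
ee_pos: [0.6472, -0.1006, 0.1527]
orientation: [-179.9, -0.0, 89.5]
force: [1.3, 0.4, -0.3]
gripper_width: 0.802
grasp_force: 0.0
```

Call:
{"api": "move_arm", "payload": {"targets": [[0,0,0,0,0.8],[0,0,0,0,0.8]]}}

```text
time_s: 14.32
ee_pos: [0.647, -0.0986, 0.1527]
orientation: [-179.9, -0.0, 89.5]
force: [-0.4, 0.6, -0.6]
gripper_width: 0.797
grasp_force: 0.0
```

```bash
python3 -c "
from h import *
s=arm.state();ct=cam('wrist',s);im=arm.camera('wrist');cv2.imwrite('pics/w6.png',im[:,:,::-1]);print(s['time_s'],s['ee_pos'],s['orientation'],[(c,b[0],b[1],plane(ct,b[1],.045)) for c in('blue',) for b in blobs(im,c,200)])"
```

```text
14.325 [ 0.647  -0.0986  0.1527] [-179.9069   -0.0409   89.5155] [('blue', np.int32(1307), array([327.8263, 237.8829]), array([ 0.6533, -0.0967,  0.045 ]))]
```

View pics/w6.png

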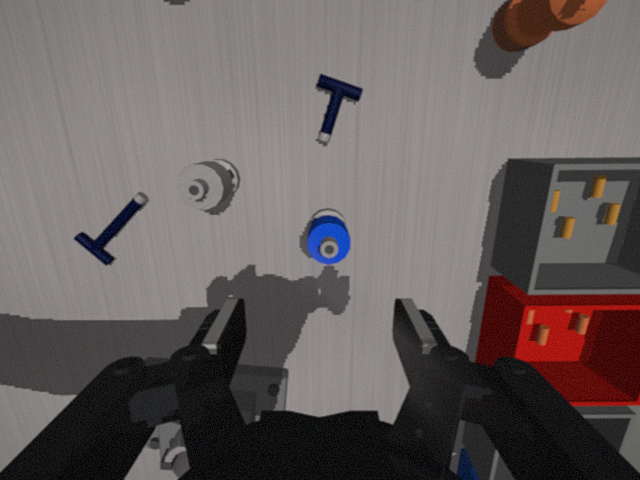

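Blue is at (328,238), about 6 mm toward +x of the tool; the pin and bare holder are clear of the fingers. Descend.

Call:
{"api": "move_arm", "payload": {"targets": [[0.004,0.032,0.1,0,0.8],[0,0,0.25,0,0.8],[0,0,0.2,0,0.8],[0,0,0.09,0,0.8],[0,0,0,0,0.8],[0,0,0,0,0.2],[0,0,0,0,0.2],[0,0,0,0,0.2]]}}

```text
time_s: 15.38
ee_pos: [0.6551, -0.0984, 0.0273]
orientation: [179.8, 0.0, 89.5]
force: [-0.2, 0.4, 6.4]
gripper_width: 0.379
grasp_force: 59.3
```

Call:
{"api": "move_arm", "payload": {"targets": [[0,0,0,0,0.2],[0,0,0,0,0.2],[0,0,0,0,0.2]]}}

```text
time_s: 15.75
ee_pos: [0.6551, -0.0984, 0.0273]
orientation: [179.8, 0.0, 89.5]
force: [-0.6, -0.2, 6.6]
gripper_width: 0.38
grasp_force: 59.3
```

Call:
{"api": "move_arm", "payload": {"targets": [[0,0,-0.1,0,0.2],[0,0,-0.25,0,0.2],[0,0,-0.25,0,0.2],[0.24,-0.132,0,0,0.2],[0.24,-0.132,0,0,0.2],[0.24,-0.132,0,0,0.2],[0.24,-0.132,0,0,0.2],[0.24,-0.132,0,0,0.2]]}}

```text
time_s: 16.75
ee_pos: [0.5233, 0.1442, 0.147]
orientation: [179.9, -0.1, 89.5]
force: [1.5, 1.2, -1.4]
gripper_width: 0.382
grasp_force: 59.9
```

Call:
{"api": "move_arm", "payload": {"targets": [[0.24,-0.132,0,0,0.2],[0.24,-0.132,0,0,0.2],[0.24,-0.132,0,0,0.2],[0.23,-0.132,0,0,0.2],[0,0,0,0,0.2],[0,0,0,0,0.2]]}}

```text
time_s: 17.5
ee_pos: [0.4201, 0.3335, 0.1465]
orientation: [179.9, -0.0, 89.6]
force: [-0.5, 0.5, -0.9]
gripper_width: 0.379
grasp_force: 59.9
```

Call:
{"api": "move_arm", "payload": {"targets": [[-0.005,-0.012,0.15,0,0.2],[0,0,0.22,0,0.2],[0,0,0.12,0,0.2],[0,0,0.035,0,0.2],[0,0,0.012,0,0.2],[0,0,0.008,0,0.2],[0,0,0.005,0,0.2],[0,0,0,0,0.2]]}}

```text
time_s: 18.5
ee_pos: [0.4179, 0.3329, 0.0362]
orientation: [179.9, -0.0, 89.5]
force: [0.3, -0.5, 6.1]
gripper_width: 0.378
grasp_force: 60.7
```

Contact at the expected height. Release and back off.

Call:
{"api": "move_arm", "payload": {"targets": [[0,0,0,0,0.6],[0,0,0,0,0.6],[0,0,0,0,0.6],[0,0,-0.1,0,0.6],[0,0,-0.25,0,0.6],[0,0,-0.25,0,0.6],[-0.25,0,-0.1,0,0.6],[-0.25,0,0,0,0.6]]}}

```text
time_s: 19.5
ee_pos: [0.4172, 0.2324, 0.177]
orientation: [179.8, -0.1, 89.6]
force: [-0.0, -0.9, 0.4]
gripper_width: 0.597
grasp_force: 0.0
```

Call:
{"api": "move_arm", "payload": {"targets": [[-0.25,0.05,0,0,0.6],[-0.25,0.05,0,0,0.6],[0,0,0,0,0.6],[0,0,0,0,0.6]]}}

```text
time_s: 20.0
ee_pos: [0.436, 0.1327, 0.1755]
orientation: [-180.0, -0.0, 89.5]
force: [-1.0, 0.2, -0.3]
gripper_width: 0.6
grasp_force: 0.0
```

Run:
```python
from h import *
print(arm.state()['time_s'],arm.state()['force'])
t=arm.camera('top');s=arm.camera('scene')
a=cv2.resize(t[150:330,90:400],None,fx=2.5,fy=2.5);b=cv2.resize(s[200:400,210:600],(775,397))
cv2.imwrite('pics/end_t.png',a[:,:,::-1]);cv2.imwrite('pics/end_s.png',b[:,:,::-1])
```

```text
20.0 [-1.042   0.1824 -0.2846]
```

View pics/end_t.png

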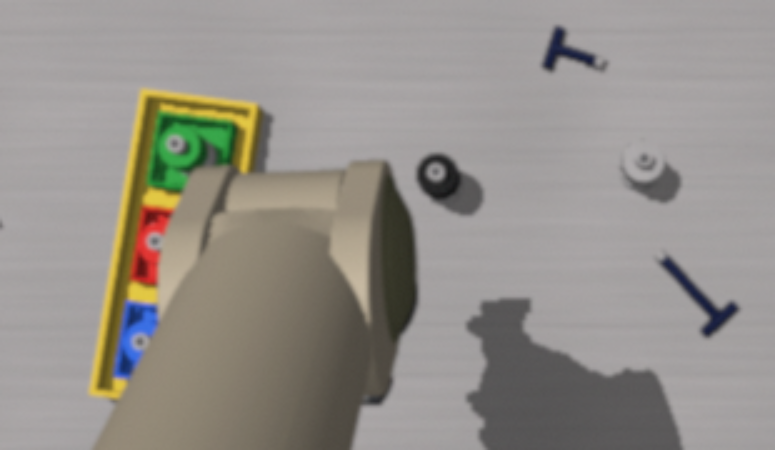

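View pics/end_s.png

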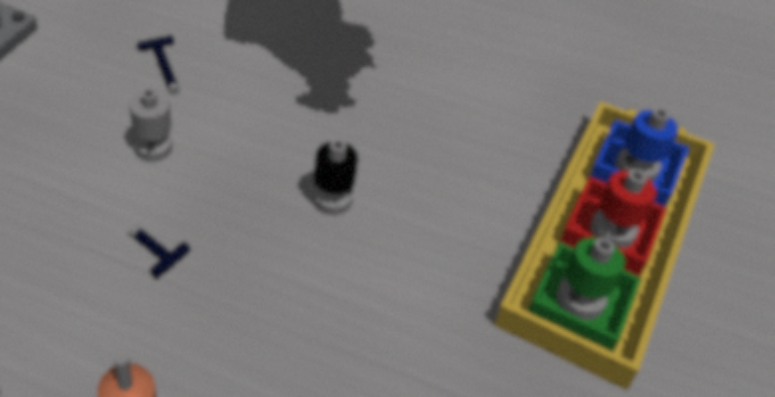

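All three stand in their pockets and the look-alikes and pins look unmoved. I triangulate the die tops as a check on position.

Run:
```python
from h import *
t,s=cam('top'),cam('scene')
P=dict(green=((177,145),(602,248),(.5715,.311)),red=((155,241),(636,178),(.495,.322)),blue=((140,342),(659,118),(.4175,.333)))
for k,(a,b,c) in P.items():
    X,g=tri(ray(t,(90+a[0]/2.5,150+a[1]/2.5)),ray(s,(210+b[0]/1.987,200+b[1]/1.985))); print(k,X,'gap',g,'off centre',X[:2]-c)
```

```text
green [0.5701 0.3089 0.0722] gap 0.0007684830197086378 off centre [-0.0014 -0.0021]
red [0.4947 0.3227 0.0742] gap 0.0001498183776438483 off centre [-0.0003  0.0007]
blue [0.417  0.3325 0.0711] gap 0.0005771996003172078 off centre [-0.0005 -0.0005]
```

The die tops are within 3 mm of the pocket centres, at about the right height (75 mm expected). I'm handing it in.

```bash
python3 -c "
from plant import arm
print(arm.job_done())"
```

```text
the job is handed in; nothing more can be done
None
```

I placed the red, green and blue holders upright in their own pockets, measured within 3 mm of centre; the look-alikes and pins look unmoved in the final pictures, and I handed the job in at about 20 s (the hand-in returned no verdict).

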